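# Hold the grinder lid at its pulse position

### The arm

A 7-joint arm with a two-finger parallel gripper is mounted at the origin on a cart in front of the work surface, level with it; the furniture and walls round the work are solid. World frame = base frame: x ahead of the robot, y to its left, z up, the work surface at z = 0. Lengths are in mm, angles in rad, forces in N, time in s.
With the tool pointing down it reaches from about 425 to 875 mm from the base axis. Payload 9.9 kg.
Tool frame: the origin (TCP) lies at the very end of the fingers, on their centre line; the grasp point (between the pads) lies 19 mm behind it; z points along the fingers, y is the line along which they close (so a half turn about z gives the same grasp; the last joint's range is limited). The gripper opens to 85 mm and grips with 20 to 120 N. Pads are 22 mm wide; open, the fingers measure 114 mm over their backs; the gripper's body (76 mm by 85 mm) begins 54 mm behind the grasp point. The pads swing forward as they close: fully open they stand 13 mm farther back than shut.
Start: joints at [1.194, 0.576, 0.025, 1.437, -0.015, 1.129, -0.057], TCP at [194.832, -646.273, 231.289] pointing down, gripper open.
Joint ranges: [-2.76, 2.76], [-0.34, 2.15], [-1.52, 1.57], [0.19, 2.46], [-1.09, 4.23], [0.17, 1.99], [-2.82, 2.82]. Speed limits (rad/s): [2.22, 2.22, 3.01, 3.01, 3.14, 3.14, 3.14].

### API

Orientations are given as a unit quaternion [x, y, z, w].
In Python, from cell import r gives the robot as it stands.
- The arm moves only by the shell command python3 -m crank 'ROWS'. ROWS is JSON, a list of rows, each an object with "translation": the shift along the tool's x, y, z in m, a list of three; "turn": the turn about the tool's z in degrees; "gripper": the opening in per cent of the stroke, from 0 (shut) to 100 (fully open). In form: [{"translation": [x, y, z], "turn": turn, "gripper": gripper}, ...]. A call has 1 to 12 rows; each row shifts and turns the commanded pose from where the row before left it, along the tool's axes as they then stand; what a row does not reach is not made up. A row lasts 1/8 s, in which the tool goes at most 62.5 mm and 10.7 degrees, less where a joint would pass 70% of its speed; a pose out of reach is approached as far as the arm can. A call is refused whole if a number of a shift passes 0.0625 or a number of a turn 10.7, either way. A call with a gripper value outside its range is refused whole. The fingers move at their own pace and stop on an object; the grip force is fixed at half the most. Time passes only in rows, so rows that do not move let the fingers close. It gives the time, the measured TCP pose, the force, the opening and the grip force at its end, in the units of the state.
- r.state(): the state, without advancing time (a new reading comes with each control period).
- r.grab_frame(name): name is "scene" or "top"; returns a dict with "frame" (420x560x3 uint8, red, green, blue), "intrinsics" (3x3 intrinsics, pixels), "dist_coeffs" ([k1, k2, p1, p2, k3] as OpenCV has them; the pictures are not rectified), "rvec" (rotation vector, rad) and "tvec" (3), from world to camera coordinates, as OpenCV has them. Camera axes: x right, y down, z forward; pixel columns grow to the right and rows downward; lengths in mm; the calibration is good to about 2 mm. A picture is of the moment at which its call begins. There is no depth.
- r.sign_off(): hands the job in; it is judged then, once.
Trained networks look in a picture, given as the dict that the camera call returned (one of the last four; its "shot" number tells which), for a name from the list of things; names that differ only in an ending like _2 or _b are one class to them, and where a whole thing is asked for, a point or a joint stands for the part that bears it (a point fixed in the world has none). Each returns a list of dicts, best first, with "confidence" (0 to 1); they miss things now and then, are a little off and sometimes report something else, mostly with a low value. They report only what shows in the picture. A call takes as long as a camera call. They do not tell look-alikes from the thing itself.
- r.masks_of(thing, picture): "region" (420x560 bool, what is visible of it) and "position" ([column, row] in pixels, amid what is visible of it).
- r.spot_point(thing, picture): "position" ([column, row] in pixels: a listed point, or the origin of a listed thing).
The state is a dict: "t": time; "joints": joint angles; "joint_vel": joint speeds; "tau": joint torques, N m; "tool_pos": TCP position; "tcp_rot": TCP orientation; "contact_force": force on the tool from outside, world axes, zero at the start; "torque": the same for the moment, N m; "grip_width": opening from 0.0 (shut) to 1.0 (fully open); "gripper_force": force on a finger pad.
Only numpy, scipy, OpenCV 4.12 (cv2) and the standard library are available. Lean on these libraries where they do the work, as an engineer would, in place of code of your own. Each camera call takes 0.05 s, during which the arm holds its last target. There are 200 camera calls.

### The job

Give the spice grinder a pulse: take the twist-on lid (the one with the straight bar grip and two pins) and lower it level, pins through the two slots of the grinder's mouth, until its disc sits flat on the mouth. Then turn it clockwise, seen from above, half-way to the lock, so that its bar points at the narrow ridges (45 degrees), and never on to the lock at the wide blocks. The lid is sprung and turns back when let go, so finish while still gripping it there; leave the plain lid, the salt dish and the mill where they are.

Things in the scene. Friction and masses are not known exactly. Their poses are not given: they have to be found in the camera images.
- lid_grip (a point): Twist-on lid, 140 g, loose, upright on the worktop. Point: on its axis at mid bar, 40 mm above its underside. From below: plug 62 mm across, 20 mm high, foot bevelled; disc 88 mm across, 5 mm thick; bar grip 56 mm long, 14 thick, 30 high (25 to 55 mm above the underside). x along the bar, z up. Same after half a turn. Dark ribs on the disc prolong the bar as pointers.
- lid_pin (a point): Outer end of one of the lid's two opposite steel pins, 9 mm thick, which stick out sideways from the plug beneath the bar's two ends, to 39 mm from the axis; their centres are 5.5 mm above the lid's underside. This one is on lid_grip's +x side. Axes as lid_grip.
- grinder_mouth (a point): Spice grinder, fixed, collar 104 mm across, 100 mm high. Point: centre of its open mouth at the collar's flat top. z up, x along the line of the two slots. Mouth 66 mm across inside a lip 8 mm thick. With the bar on this x line the lid goes down until its disc rests on the collar, lid_grip 20 mm above this point; then it turns clockwise (z-angle decreasing); the other way is blocked.
- slot (a point): One of the two opposite slots in the lip for the pins (the other is on the far side), on grinder_mouth's +x side: 16 mm wide, reaching 43 mm from the axis. Point: 38 mm from the axis at the collar top. A small raised dot on the rim marks each slot.
- half_ridge (a point): One of the two opposite half-way marks: narrow raised ridge on the collar's rim, 3 mm high and running on down the collar's outside, 45 degrees clockwise (seen from above) from the slot. Point: top of the rim there, 48 mm from the axis. At the pulse position the bar lies on the line through both ridges.
- lock_block (a point): One of the two opposite lock marks: raised block 13 mm wide on the rim, 90 degrees clockwise from the slot. Point: top of the rim there, 48 mm from the axis. The bar must never be turned this far.
- switch_ring (a joint): Sprung ring in the mouth that the lid's pins push round, rad. 0 at rest, grows as the lid turns clockwise; it starts once the lid has turned about 0.05, so it reads about 0.05 less than the lid's turn (about 0.73 at the ridges). The lock counts as reached at 1.3; dead stop at 1.52. Its spring pushes back with about 0.1 N m at half-way and turns the lid back when it is let go.
- plain_lid_mid (a point): Bystander, loose: plain push-on lid, disc 88 mm across, 36 mm high, with a round knob and no pins; does not belong on the grinder. This point is at its centre, half-way up.
- salt_dish_mid (a point): Bystander, loose: small metal salt dish, 72 mm across, 35 mm high. This point is at its centre, half-way up.
- mill_mid (a point): Bystander, loose: small shaker with a grey top, 44 mm across, 90 mm high. This point is at its centre, half-way up.
Not all that is in view belongs to the job. What is shaped like the part that bears lid_grip but pink is not meant.

How it is judged:
By the outcome, as a careful person would: the job done as asked, in the order asked, and still so for the second after the job is handed in, while the arm keeps its last pose, push and grip.
It also fails if it takes over 45 s, if anything falls off the work surface, if the arm or the gripper's body presses on something with over 40 N, if the wrist force passes 120 N, or if a joint passes its speed limit or range.

## Working session

There is one attempt and no reset: what is moved stays moved. The work goes in short steps, Python scripts to look and compute and a shell command to move; the robot and the scene stay as the last step left them, time stands still between calls to the robot, and variables do not carry over. Pictures are saved under pics/ and viewed, at most 10 in all, crops included, and the job is handed in when it is done.

```bash
mkdir -p pics
cat > h.py <<'E'
import numpy as np, cv2
from cell import r
def grab(n): return r.grab_frame(n)
def save(p,f): cv2.imwrite('pics/'+f,cv2.cvtColor(p['frame'],cv2.COLOR_RGB2BGR))
def ray(p,uv,z):
    K=np.array(p['intrinsics'],float);d=np.array(p['dist_coeffs'],float)
    q=cv2.undistortPoints(np.array([[uv]],float),K,d)[0,0]
    R=cv2.Rodrigues(np.array(p['rvec'],float))[0];t=np.array(p['tvec'],float).ravel()
    c=-R.T@t;v=R.T@np.array([q[0],q[1],1]);s=(z-c[2])/v[2];return (c+s*v)
def proj(p,X):
    return cv2.projectPoints(np.array(X,float).reshape(-1,1,3),np.array(p['rvec'],float),np.array(p['tvec'],float),np.array(p['intrinsics'],float),np.array(p['dist_coeffs'],float))[0][:,0]
Z=dict(lid_grip=40,lid_pin=5.5,grinder_mouth=100,slot=100,half_ridge=100,lock_block=100,plain_lid_mid=18,salt_dish_mid=17.5,mill_mid=45)
E
python3 - <<'E'
from h import *
print(r.state())
for n in('scene','top'):
    p=grab(n);save(p,n+'0.png')
    for k,z in Z.items():
        for d in r.spot_point(k,p)[:4]:print(n,k,np.round(d['position'],1),round(d['confidence'],2),ray(p,d['position'],z).round(1))
E
```

```text
{'t': 0.0, 'joints': array([ 1.19419593,  0.57651838,  0.02484683,  1.43791081, -0.01497239,
        1.12900944, -0.05650548]), 'joint_vel': array([-3.36053724e-04,  1.04784853e-03, -1.30513374e-05, -3.09674127e-04,
        1.53007060e-03,  2.37190809e-03,  1.74191619e-03]), 'tau': array([-1.56030901e-04, -7.65765023e+01,  2.25015856e+00, -2.85971296e+01,
        1.52372033e-02,  1.27536480e-02,  3.01391317e-06]), 'tool_pos': array([ 194.69126296, -645.83500459,  230.45098054]), 'tcp_rot': array([ 9.89299497e-01,  1.45896594e-01, -1.76762655e-04, -8.11699132e-04]), 'contact_force': array([ 0.12147496,  0.16301616, -0.00125964]), 'torque': array([0.00291448, 0.10102759, 0.06593248]), 'gripper_force': 0.0, 'grip_width': 1.0003888118429485}
scene lid_grip [316.7 290.6] 0.74 [ 656.3 -233.9   40. ]
scene lid_grip [301.9 165. ] 0.68 [849.1 152.3  40. ]
scene lid_grip [285.1 235.2] 0.64 [674.4 -64.2  40. ]
scene lid_grip [230.  245.2] 0.59 [546.  -33.7  40. ]
scene lid_pin [297.9 302.2] 0.75 [ 620.  -221.3    5.5]
scene lid_pin [313.2 179.3] 0.7 [868.7 117.8   5.5]
scene lid_pin [246.8 251.
[... 577 characters left out ...]
  40.]
top lid_pin [340.  212.3] 0.97 [ 627.7 -217.6    5.5]
top lid_pin [227.  128.4] 0.91 [864.8 112.3   5.5]
top lid_pin [272.1 186. ] 0.67 [698.  -23.7   5.5]
top lid_pin [277.4 227.8] 0.65 [578.6 -42.3   5.5]
top grinder_mouth [179.4 227.8] 0.6 [558.4 213.7 100. ]
top slot [187.4 212.5] 0.93 [599.6 195.3 100. ]
top slot [271.7 241.8] 0.2 [528.3 -29.2 100. ]
top half_ridge [198.7 216.1] 0.72 [590.8 165.1 100. ]
top lock_block [199.8 231.8] 0.72 [549.3 159.8 100. ]
top plain_lid_mid [401.9 249.8] 0.68 [ 525.6 -388.    18. ]
top salt_dish_mid [337.2 250.1] 0.78 [ 519.6 -209.4   17.5]
top salt_dish_mid [184.9 209.8] 0.22 [620.3 217.2  17.5]
top mill_mid [234.3 173.3] 0.6 [722.5  81.7  45. ]
```

```bash
python3 -c "
import cv2,numpy as np
a=cv2.imread('pics/scene0.png');b=cv2.imread('pics/top0.png')
cv2.imwrite('pics/top0b.png',cv2.resize(b,(784,588)))"
```

```text
(no output)
```

View pics/scene0.png

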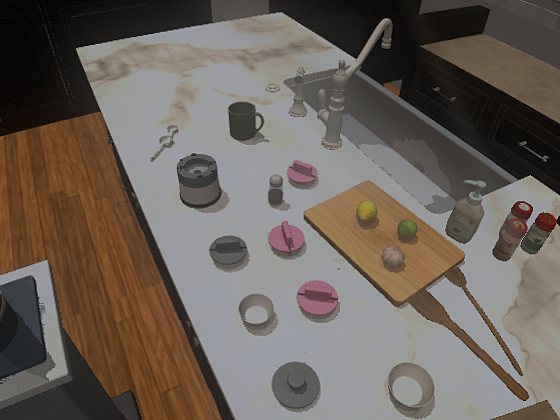

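View pics/top0b.png

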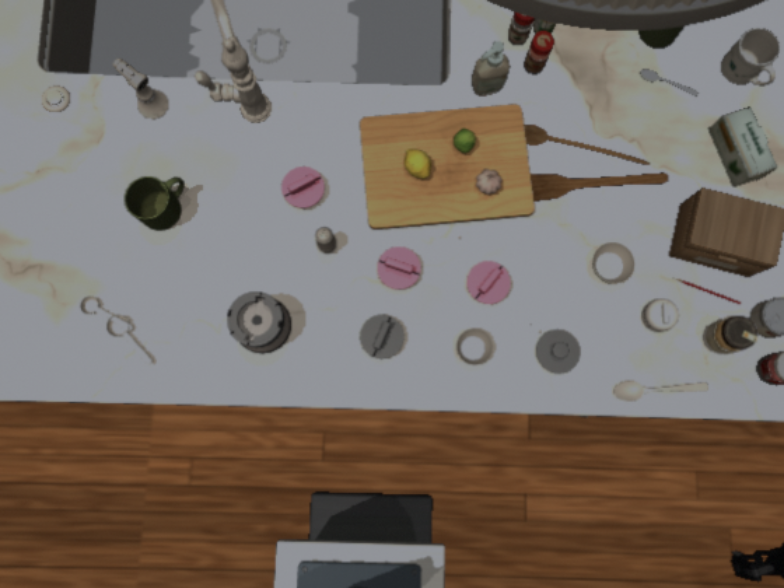

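The scene shows three pink lids at (302,174), (286,238) and (318,297), which are look-alikes to leave. It also shows a grey knob lid at (296,384), the plain one, and one grey bar lid at (229,250), or (273,240) in top. That grey bar lid is my choice. The grinder is at (198,180) in scene and (184,230) in top. Next is a close crop to check the choice.

Run:
```python
from h import *
p=grab('top');q=grab('scene')
for n,pp in(('top',p),('scene',q)):
  for d in r.masks_of('lid_grip',pp):
    m=d['region'];c=pp['frame'][m].mean(0);print(n,'mask',np.round(d['position']),round(d['confidence'],2),c.round(),ray(pp,d['position'],25).round())
  m=[d for d in r.masks_of('grinder_mouth',pp)]
  for d in m[:2]:print(n,'gm',d['position'],d['confidence'])
a=p['frame'][215:265,248:298];b=p['frame'][200:260,155:215];c=q['frame'][225:275,200:260];d=q['frame'][145:210,165:230]
t=lambda x:cv2.resize(x,(390,295) if 0 else (390,290),interpolation=cv2.INTER_CUBIC)
im=np.vstack([np.hstack([cv2.resize(a,(290,290),interpolation=2),cv2.resize(b,(290,290),interpolation=2)]),np.hstack([cv2.resize(c,(290,290),interpolation=2),cv2.resize(d,(290,290),interpolation=2)])])
im=np.clip(im.astype(float)*1.5,0,255).astype(np.uint8)
cv2.imwrite('pics/crop1.png',im[:,:,::-1])
```

```text
top mask [272. 242.] 0.79 [88. 87. 86.] [535. -29.  25.]
top mask [215. 133.] 0.66 [133.  95. 110.] [843. 144.  25.]
top mask [281. 191.] 0.62 [137. 101. 116.] [679. -49.  25.]
top mask [352. 198.] 0.56 [138.  99. 115.] [ 667. -249.   25.]
top gm [181.2, 232.9] 0.93
top gm [338.1, 250.7] 0.41
scene mask [284. 238.] 0.85 [144.  93. 110.] [675. -59.  25.]
scene mask [229. 252.] 0.78 [80. 79. 80.] [540. -38.  25.]
scene mask [300. 173.] 0.68 [132.  92. 103.] [834. 138.  25.]
scene mask [317. 294.] 0.65 [139.  91. 107.] [ 660. -234.   25.]
scene mask [198. 179.] 0.17 [78. 76. 75.] [570. 243.  25.]
scene gm [200.0, 182.0] 0.94
```

View pics/crop1.png

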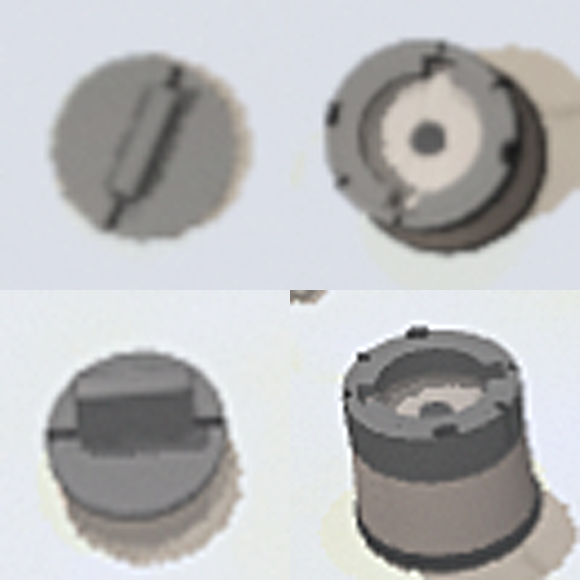

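Run:
```python
from h import *
p=grab('top');q=grab('scene')
def W(P,o,s,pts,z):
    return np.array([ray(P,(o[0]+x/s[0]-.5,o[1]+y/s[1]-.5),z) for x,y in pts])
def rep(n,w):
    d=w[0]-w[1];print(n,w.round(1).tolist(),'mid',w.mean(0).round(1),'len',np.hypot(*d[:2]).round(1),'ang',np.degrees(np.arctan2(d[1],d[0])).round(1))
rep('lid ribs top',W(p,(248,215),(5.8,5.8),[(178,70),(109,229)],25))
rep('lid disc top',W(p,(248,215),(5.8,5.8),[(145,52),(145,240)],25))
rep('lid disc top',W(p,(248,215),(5.8,5.8),[(52,147),(240,147)],25))
rep('lid ribs scene',W(q,(200,225),(290/60,5.8),[(222,421-290),(47,434-290)],25))
rep('slots',W(p,(155,200),(290/60,)*2,[(142,60),(107,203)],100))
rep('dots',W(p,(155,200),(290/60,)*2,[(153,47),(102,220)],100))
rep('ridge',W(p,(155,200),(290/60,)*2,[(208,83),(53,182)],102))
rep('block',W(p,(155,200),(290/60,)*2,[(220,153),(43,113)],102))
s=(290/65,)*2
rep('s ridge',W(q,(165,145),s,[(503-290,406-290),(364-290,357-290)],102))
rep('s block',W(q,(165,145),s,[(445-290,431-290),(417-290,332-290)],102))
```

```text
lid ribs top [[579.4, -44.5, 25.0], [502.7, -14.1, 25.0]] mid [541.  -29.3  25. ] len 82.5 ang -21.6
lid disc top [[587.6, -28.5, 25.0], [498.0, -31.3, 25.0]] mid [542.8 -29.9  25. ] len 89.7 ang 1.8
lid disc top [[540.8, 14.2, 25.0], [543.3, -75.1, 25.0]] mid [542.1 -30.4  25. ] len 89.3 ang 91.6
lid ribs scene [[580.3, -42.9, 25.0], [502.3, -10.7, 25.0]] mid [541.3 -26.8  25. ] len 84.5 ang -22.5
slots [[600.9, 204.6, 100.0], [522.2, 218.6, 100.0]] mid [561.5 211.6 100. ] len 79.9 ang -10.1
dots [[608.2, 199.1, 100.0], [513.0, 220.6, 100.0]] mid [560.6 209.9 100. ] len 97.7 ang -12.8
ridge [[588.9, 167.7, 102.0], [532.6, 247.9, 102.0]] mid [560.7 207.8 102. ] len 98.0 ang -54.9
block [[550.8, 159.1, 102.0], [569.9, 255.8, 102.0]] mid [560.4 207.4 102. ] len 98.6 ang -101.2
s ridge [[588.6, 167.8, 102.0], [532.9, 248.9, 102.0]] mid [560.8 208.3 102. ] len 98.3 ang -55.5
s block [[551.1, 161.5, 102.0], [569.3, 258.2, 102.0]] mid [560.2 209.9 102. ] len 98.4 ang -100.6
```

The crop confirms the grey lid: bar and two dark rib pointers, ribs at top (278.5,227.4) and (267,254.3). On the grinder, slots, ridges and blocks all agree. The lid is at (541.5,-28.5) with its bar at -22°. The grinder is at (560.5,208.7), with the slots at -10.7° and the pulse position at -55.5°. I'll grip with tool x at 158° so joint 7 keeps its range.

```bash
python3 -m crank '[{"translation":[0.0425,-0.0409,0],"turn":0,"gripper":60},{"translation":[0.0425,-0.0409,0],"turn":0,"gripper":60},{"translation":[0.0425,-0.0409,0],"turn":0,"gripper":60},{"translation":[0.0425,-0.0409,0],"turn":0,"gripper":60},{"translation":[0.0425,-0.0409,0],"turn":0,"gripper":60},{"translation":[0.0425,-0.0409,0],"turn":0,"gripper":60},{"translation":[0.0425,-0.0409,0],"turn":0,"gripper":60},{"translation":[0.0425,-0.0409,0],"turn":0,"gripper":60},{"translation":[0.0425,-0.0409,0],"turn":0,"gripper":60},{"translation":[0.0425,-0.0409,0],"turn":0,"gripper":60},{"translation":[0.0425,-0.0409,0],"turn":0,"gripper":60},{"translation":[0.0425,-0.0409,0],"turn":0,"gripper":60}]'
python3 -m crank '[{"translation":[0,0,0],"turn":-10.7,"gripper":60},{"translation":[0,0,0],"turn":-10.7,"gripper":60},{"translation":[0,0,0],"turn":-10.7,"gripper":60},{"translation":[0,0,0],"turn":-10.7,"gripper":60},{"translation":[0,0,0],"turn":-10.7,"gripper":60},{"translation":[0,0,0],"turn":-10.7,"gripper":60},{"translation":[0,0,0],"turn":-10.7,"gripper":60},{"translation":[0,0,0],"turn":-10.7,"gripper":60},{"translation":[0,0,0],"turn":-10.7,"gripper":60},{"translation":[0,0,0],"turn":-10.7,"gripper":60},{"translation":[0,0,0],"turn":-10.7,"gripper":60},{"translation":[0,0,0],"turn":-10.7,"gripper":60}]'
cat >> h.py <<'E'
from scipy.spatial.transform import Rotation as Ro
def go(xy,z,ang):
    s=r.state();R=Ro.from_quat(s['tcp_rot']).as_matrix();p=np.array(s['tool_pos'])
    a=np.degrees(np.arctan2(R[1,0],R[0,0]));t=-((ang-a+180)%360-180)
    print('t',round(s['t'],2),'pos',p.round(1),'xang',a.round(1),'zdir',R[:,2].round(4),'j',np.round(s['joints'],2),'F',np.round(s['contact_force'],1),'M',np.round(s['torque'],2),'w',round(s['grip_width'],3),'gf',round(float(s['gripper_force']),1))
    print('shift tool mm',(R.T@(np.array([*xy,z])-p)).round(1),'turn',round(t,1))
E
python3 -c "
from h import *
go((541.5,-28.5),29,158)"
```

```text
t: 2.9
tool_pos: [542.3, -27.5, 231.6]
tcp_rot: [0.989, 0.146, 0.0, 0.0]
contact_force: [0.7, -0.9, 0.1]
grip_width: 0.601
gripper_force: 0.0
t: 4.4
tool_pos: [541.5, -29.3, 231.4]
tcp_rot: [0.296, 0.955, -0.0, 0.0]
contact_force: [0.1, 0.1, -0.2]
grip_width: 0.602
gripper_force: 0.0
t 4.4 pos [541.5 -29.3 231.4] xang 145.5 zdir [ 2.e-04 -2.e-04 -1.e+00] j [ 0.45  0.44 -0.71  1.77  0.33  1.05  0.59] F [ 0.1  0.1 -0.2] M [-0.03  0.02 -0.05] w 0.602 gf 0.0
shift tool mm [  0.5   0.7 202.4] turn -12.5
```

```bash
python3 -m crank '[{"translation":[0.0005,0.0007,0.04],"turn":-6.3,"gripper":60},{"translation":[0,0,0.05],"turn":-6.2,"gripper":60},{"translation":[0,0,0.05],"turn":0,"gripper":60},{"translation":[0,0,0.03],"turn":0,"gripper":60},{"translation":[0,0,0.02],"turn":0,"gripper":60},{"translation":[0,0,0.012],"turn":0,"gripper":60},{"translation":[0,0,0],"turn":0,"gripper":60}]'
python3 - <<'E'
from h import *
go((541.5,-28.5),29,158)
p=grab('scene');a=p['frame'][185:285,170:290]
cv2.imwrite('pics/c2.png',cv2.resize(np.clip(a*1.4,0,255).astype(np.uint8)[:,:,::-1],(600,500),interpolation=2))
E
```

```text
t: 5.28
tool_pos: [541.3, -28.3, 29.0]
tcp_rot: [0.194, 0.981, -0.0, -0.0]
contact_force: [-0.8, 0.2, -0.3]
grip_width: 0.605
gripper_force: 0.0
t 5.28 pos [541.3 -28.3  29. ] xang 157.7 zdir [-8.e-04 -1.e-04 -1.e+00] j [ 0.34  0.7  -0.58  1.99  0.63  0.64  0.53] F [-0.8  0.2 -0.3] M [ 0.04  0.03 -0.02] w 0.605 gf 0.0
shift tool mm [-0.3 -0.1 -0. ] turn -0.3
```

View pics/c2.png

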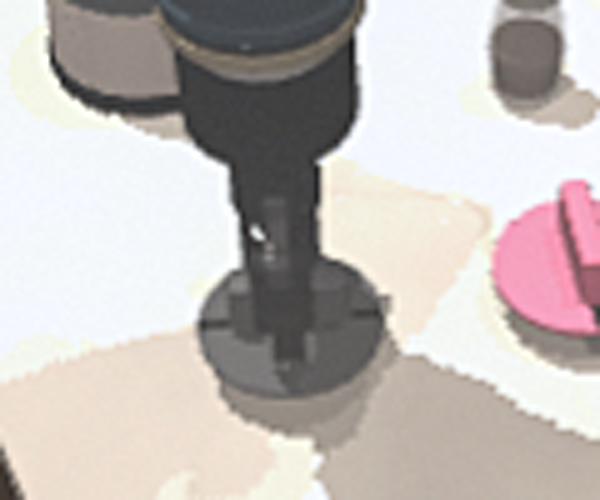

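The fingers straddle the bar, centred at crop (285,310), with the ribs visible on both sides. I'll close and lift.

```bash
python3 -m crank '[{"translation":[0,0,0],"turn":0,"gripper":0},{"translation":[0,0,0],"turn":0,"gripper":0},{"translation":[0,0,0],"turn":0,"gripper":0},{"translation":[0,0,0],"turn":0,"gripper":0},{"translation":[0,0,0],"turn":0,"gripper":0},{"translation":[0,0,0],"turn":0,"gripper":0},{"translation":[0,0,-0.02],"turn":0,"gripper":0},{"translation":[0,0,-0.04],"turn":0,"gripper":0},{"translation":[0,0,-0.05],"turn":0,"gripper":0},{"translation":[0,0,-0.05],"turn":0,"gripper":0},{"translation":[0,0,0],"turn":0,"gripper":0}]'
python3 - <<'E'
from h import *
go((560.5,208.7),160,169.3)
E
```

```text
t: 6.7
tool_pos: [543.4, -27.9, 192.9]
tcp_rot: [0.194, 0.981, 0.0, 0.003]
contact_force: [0.8, 0.1, -2.1]
grip_width: 0.15
gripper_force: 58.9
t 6.7 pos [543.4 -27.9 192.9] xang 157.7 zdir [ 6.6e-03 -3.0e-04 -1.0e+00] j [ 0.47  0.5  -0.75  1.83  0.41  0.97  0.73] F [ 0.8  0.1 -2.1] M [-0.04  0.01 -0.02] w 0.15 gf 58.9
shift tool mm [ 74.3 225.3  32.9] turn -11.6
```

```bash
python3 -m crank '[{"translation":[0.007,0.021,0],"turn":0,"gripper":0},{"translation":[0.0145,0.0441,0],"turn":0,"gripper":0},{"translation":[0.0145,0.0441,0],"turn":0,"gripper":0},{"translation":[0.0145,0.0441,0],"turn":0,"gripper":0},{"translation":[0.0145,0.0441,0],"turn":0,"gripper":0},{"translation":[0.009,0.0279,0],"turn":0,"gripper":0},{"translation":[0,0,0],"turn":-6,"gripper":0},{"translation":[0,0,0],"turn":-5.6,"gripper":0},{"translation":[0,0,0],"turn":0,"gripper":0},{"translation":[0,0,0],"turn":0,"gripper":0}]'
python3 - <<'E'
from h import *
go((560.5,208.7),160,169.3)
p=grab('scene');q=grab('top')
for n,P in(('s',p),('t',q)):
  for k in('lid_grip','lid_pin','grinder_mouth','slot','half_ridge','lock_block'):
    for d in r.spot_point(k,P)[:1]:
      z={'lid_grip':204,'lid_pin':170}.get(k,100);print(n,k,np.round(d['position'],1),round(d['confidence'],2),ray(P,d['position'],z).round(1))
a=p['frame'][100:220,130:260];b=q['frame'][190:260,140:220]
im=np.hstack([cv2.resize(a,(400,370),interpolation=2),cv2.resize(b,(400,350),interpolation=2) if 0 else cv2.resize(b,(400,370),interpolation=2)])
cv2.imwrite('pics/c3.png',np.clip(im*1.4,0,255).astype(np.uint8)[:,:,::-1])
E
```

```text
t: 7.95
tool_pos: [558.3, 207.9, 188.7]
tcp_rot: [0.095, 0.996, -0.0, -0.0]
contact_force: [-0.6, -0.1, -1.0]
grip_width: 0.151
gripper_force: 58.8
t 7.95 pos [558.3 207.9 188.7] xang 169.1 zdir [-9.e-04 -3.e-04 -1.e+00] j [ 0.05  0.59 -0.78  1.69  0.46  1.06  0.5 ] F [-0.6 -0.1 -1. ] M [-0.01 -0.01 -0.02] w 0.151 gf 58.8
shift tool mm [-2.   1.2 28.6] turn -0.2
s lid_grip [193.4 134.8] 0.97 [559.3 192.1 204. ]
s lid_pin [300.  301.3] 0.9 [ 560.5 -313.   170. ]
s grinder_mouth [199.4 165.9] 0.62 [566.9 203.4 100. ]
s slot [211.1 161.8] 0.88 [600.4 206.  100. ]
s half_ridge [211.4 167.8] 0.8 [591.6 181.7 100. ]
s lock_block [196.2 175.3] 0.69 [546.1 170.5 100. ]
t lid_grip [282.8 190.7] 0.92 [644.  -54.4 204. ]
t lid_pin [270.8 186.7] 0.72 [660.5 -23.7 170. ]
t slot [401.7 249.9] 0.62 [ 516.8 -369.1  100. ]
```

View pics/c3.png

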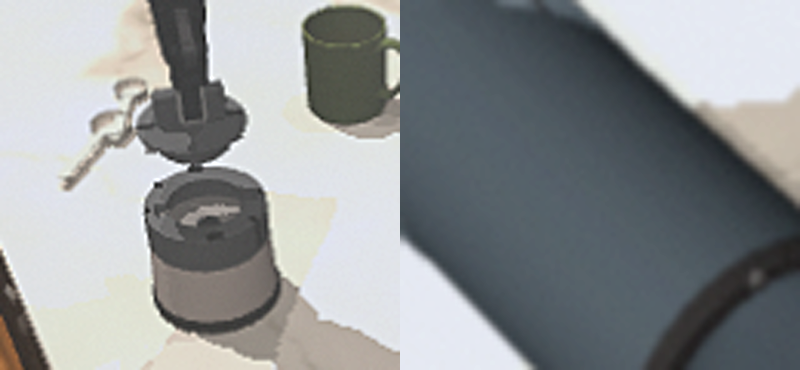

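```bash
python3 -m crank '[{"translation":[-0.002,0.0012,0.01],"turn":0,"gripper":0},{"translation":[0,0,0.02],"turn":0,"gripper":0},{"translation":[0,0,0.018],"turn":0,"gripper":0},{"translation":[0,0,0],"turn":0,"gripper":0},{"translation":[0,0,0],"turn":0,"gripper":0}]'
python3 - <<'E'
from h import *
go((560.5,208.7),130,169.3)
p=grab('scene');s=r.state();T=np.array(s['tool_pos'])
x0,y0,S=150,120,8
im=cv2.resize(p['frame'][y0:y0+75,x0:x0+100],None,fx=S,fy=S,interpolation=2)
im=np.clip(im*1.6,0,255).astype(np.uint8)[:,:,::-1].copy()
th=np.linspace(0,2*np.pi,73)
def circ(c,rad,z,col):
    P=proj(p,[[c[0]+rad*np.cos(a),c[1]+rad*np.sin(a),z] for a in th]);P=((P-[x0,y0]+.5)*S).astype(int);cv2.polylines(im,[P],False,col,1)
circ(T,44,T[2]-4,(0,255,0));circ(T,44,T[2]-9,(0,255,0));circ((560.5,208.7),52,100,(0,0,255))
def dots(c,rad,z,angs,col):
    for a in angs:
        P=proj(p,[c[0]+rad*np.cos(np.radians(a)),c[1]+rad*np.sin(np.radians(a)),z])[0];cv2.circle(im,tuple(int(v) for v in (P-[x0,y0]+.5)*S),4,col,1)
dots(T,44,T[2]-4,[-10.7,169.3],(0,255,255));dots((560.5,208.7),48,102,[-10.7-k for k in(0,45,90,180,225,270)],(255,0,255))
cv2.imwrite('pics/c4.png',im)
E
```

```text
t: 9.28
tool_pos: [560.9, 209.3, 141.6]
tcp_rot: [0.093, 0.996, 0.0, 0.0]
contact_force: [0.7, 0.5, -0.3]
grip_width: 0.15
gripper_force: 58.8
t 9.28 pos [560.9 209.3 141.6] xang 169.3 zdir [ 2.e-04  4.e-04 -1.e+00] j [ 0.03  0.64 -0.75  1.74  0.52  0.97  0.46] F [ 0.7  0.5 -0.3] M [ 0.01 -0.02 -0.04] w 0.15 gf 58.8
shift tool mm [ 0.3 -0.7 11.6] turn -0.0
```

View pics/c4.png

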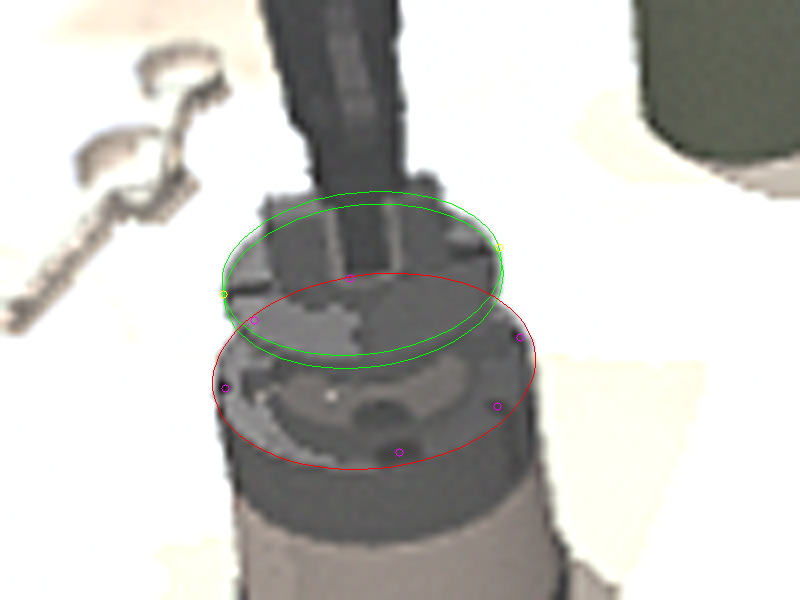

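The overlay fits within about 1 mm for the lid ring (crop x 223–503), the grinder rim (213–535) and its marks. The slots are at (225,388) and (520,337), and the ribs are parallel to their line. I'll lower slowly.

```bash
python3 -m crank '[{"translation":[0.0003,-0.0007,0.006],"turn":0,"gripper":0},{"translation":[0,0,0.005],"turn":0,"gripper":0},{"translation":[0,0,0.004],"turn":0,"gripper":0},{"translation":[0,0,0.003],"turn":0,"gripper":0},{"translation":[0,0,0],"turn":0,"gripper":0},{"translation":[0,0,0],"turn":0,"gripper":0}]'
python3 -c "
from h import *
go((560.5,208.7),109,169.3)"
```

```text
t: 10.07
tool_pos: [560.4, 208.5, 123.4]
tcp_rot: [0.093, 0.996, 0.0, 0.0]
contact_force: [-0.5, -0.1, -0.6]
grip_width: 0.148
gripper_force: 58.8
t 10.07 pos [560.4 208.5 123.4] xang 169.3 zdir [ 1.e-04  2.e-04 -1.e+00] j [ 0.02  0.66 -0.73  1.76  0.54  0.93  0.44] F [-0.5 -0.1 -0.6] M [0.   0.04 0.02] w 0.148 gf 58.8
shift tool mm [-0.1  0.2 14.4] turn -0.0
```

```bash
python3 -m crank '[{"translation":[0,0,0.004],"turn":0,"gripper":0},{"translation":[0,0,0.004],"turn":0,"gripper":0},{"translation":[0,0,0.003],"turn":0,"gripper":0},{"translation":[0,0,0.002],"turn":0,"gripper":0},{"translation":[0,0,0],"turn":0,"gripper":0},{"translation":[0,0,0],"turn":0,"gripper":0}]'
python3 -c "
from h import *
go((560.5,208.7),109,169.3)"
```

```text
t: 10.82
tool_pos: [560.4, 208.4, 110.3]
tcp_rot: [0.093, 0.996, 0.0, 0.0]
contact_force: [0.4, -0.6, -2.2]
grip_width: 0.154
gripper_force: 59.0
t 10.82 pos [560.4 208.4 110.3] xang 169.3 zdir [ 1.e-04  0.e+00 -1.e+00] j [ 0.01  0.67 -0.72  1.78  0.55  0.91  0.43] F [ 0.4 -0.6 -2.2] M [ 0.02 -0.02 -0.02] w 0.154 gf 59.0
shift tool mm [-0.1  0.3  1.3] turn -0.0
```

```bash
python3 -m crank '[{"translation":[0,0,0.001],"turn":0,"gripper":0},{"translation":[0,0,0],"turn":0,"gripper":0},{"translation":[0,0,0],"turn":0,"gripper":0}]'
python3 -m crank '[{"translation":[0,0,0.001],"turn":0,"gripper":0},{"translation":[0,0,0],"turn":0,"gripper":0},{"translation":[0,0,0],"turn":0,"gripper":0}]'
python3 -c "
from h import *
go((560.5,208.7),109,169.3)"
```

```text
t: 11.2
tool_pos: [560.4, 208.4, 110.0]
tcp_rot: [0.093, 0.996, -0.0, 0.0]
contact_force: [-2.6, -1.9, 5.3]
grip_width: 0.155
gripper_force: 59.9
t: 11.58
tool_pos: [560.4, 208.5, 109.9]
tcp_rot: [0.094, 0.996, -0.0, 0.001]
contact_force: [-4.6, -2.8, 15.2]
grip_width: 0.155
gripper_force: 61.4
t 11.57 pos [560.4 208.5 109.9] xang 169.3 zdir [ 1.4e-03 -4.0e-04 -1.0e+00] j [ 0.01  0.67 -0.72  1.78  0.55  0.9   0.43] F [-4.6 -2.8 15.2] M [-0.67  1.05 -0.01] w 0.155 gf 61.4
shift tool mm [-0.   0.2  0.9] turn -0.0
```

```bash
python3 -m crank '[{"translation":[0,0,-0.001],"turn":0,"gripper":0},{"translation":[0,0,0],"turn":5,"gripper":0},{"translation":[0,0,0],"turn":5,"gripper":0},{"translation":[0,0,0],"turn":5,"gripper":0},{"translation":[0,0,0],"turn":5,"gripper":0},{"translation":[0,0,0],"turn":5,"gripper":0},{"translation":[0,0,0],"turn":5,"gripper":0},{"translation":[0,0,0],"turn":0,"gripper":0},{"translation":[0,0,0],"turn":0,"gripper":0}]'
python3 -c "
from h import *
go((560.5,208.7),109,124.4)"
```

```text
t: 12.7
tool_pos: [560.8, 209.0, 110.0]
tcp_rot: [0.347, 0.938, 0.001, 0.0]
contact_force: [-1.4, 0.0, 8.0]
grip_width: 0.151
gripper_force: 60.0
t 12.7 pos [560.8 209.  110. ] xang 139.4 zdir [ 1.3e-03  9.0e-04 -1.0e+00] j [-0.07  0.64 -0.58  1.78  0.45  0.86  0.  ] F [-1.4  0.   8. ] M [ 0.13  0.1  -0.13] w 0.151 gf 60.0
shift tool mm [ 0.  -0.4  1. ] turn 15.0
```

```bash
python3 -m crank '[{"translation":[0,0,0],"turn":5,"gripper":0},{"translation":[0,0,0],"turn":5,"gripper":0},{"translation":[0,0,0],"turn":3,"gripper":0},{"translation":[0,0,0],"turn":2,"gripper":0},{"translation":[0,0,0],"turn":0,"gripper":0},{"translation":[0,0,0],"turn":0,"gripper":0}]'
python3 - <<'E'
from h import *
go((560.5,208.7),110,124.4)
p=grab('scene');T=np.array([560.6,208.8,0])
x0,y0,S=150,130,8
im=cv2.resize(p['frame'][y0:y0+75,x0:x0+100],None,fx=S,fy=S,interpolation=2)
im=np.clip(im*1.8,0,255).astype(np.uint8)[:,:,::-1].copy();raw=im.copy()
def dots(c,rad,z,angs,col):
    for a in angs:
        P=proj(p,[c[0]+rad*np.cos(np.radians(a)),c[1]+rad*np.sin(np.radians(a)),z])[0];cv2.circle(im,tuple(int(v) for v in (P-[x0,y0]+.5)*S),4,col,1)
dots(T,44,105,[124.4,124.4-180],(0,255,255));dots(T,49,103,[-10.7-k for k in(0,45,90,180,225,270)],(255,0,255))
cv2.imwrite('pics/c5.png',im)
E
```

```text
t: 13.45
tool_pos: [560.7, 208.9, 110.0]
tcp_rot: [0.466, 0.885, 0.001, 0.0]
contact_force: [-1.4, 0.5, 6.9]
grip_width: 0.15
gripper_force: 60.1
t 13.45 pos [560.7 208.9 110. ] xang 124.4 zdir [ 1.2e-03  7.0e-04 -1.0e+00] j [-0.11  0.63 -0.51  1.78  0.4   0.84 -0.21] F [-1.4  0.5  6.9] M [0.   0.19 0.12] w 0.15 gf 60.1
shift tool mm [-0.  -0.3  0. ] turn 0.0
```

View pics/c5.png

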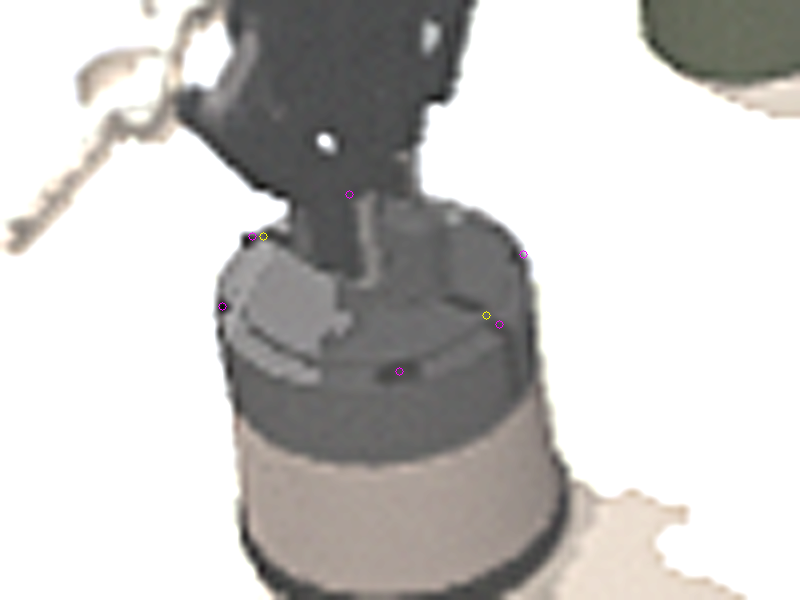

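The lid sits flat, and its rib (445,297)→(486,314) lines up with the ridge at (500,324). The gripper is still holding it, so I'll hand in.

```bash
python3 -c "
from cell import r
print(r.sign_off())"
```

```text
the job is handed in; nothing more can be done
None
```

The grey twist-on lid sits flat in the grinder, turned about 45° clockwise with its bar on the half-way ridges, and was handed in at about 13.5 s with the gripper still holding it. The turn is judged from the arm pose and camera (the switch ring itself can't be read), and the arm's path stayed clear of the other items.

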